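# Index the beaker carriage under the funnel

## Robot

A 6-joint arm with a two-finger parallel gripper is mounted at the origin on a cart in front of the work surface, level with it; the furniture and walls round the work are solid. World frame = base frame: x ahead of the robot, y to its left, z up, the work surface at z = 0. Lengths are in m, angles in rad, forces in N, time in s.
With the tool pointing down it reaches from about 0.375 to 0.925 m from the base axis. Payload 5.7 kg.
Tool frame: the origin (TCP) lies midway between the tips of the shut fingers; the grasp point (between the pads) lies 19 mm behind it; z points along the fingers, y is the line along which they close (so a half turn about z gives the same grasp; the last joint's range is limited). The gripper opens to 88 mm and grips with 3 to 60 N. Pads are 20 mm wide; open, the fingers measure 115 mm over their backs; the gripper's body (75 mm by 178 mm) begins 61 mm behind the grasp point.
Start: joints at [-1.346, 0.359, 1.51, -0, 1.272, -0.115], TCP at [0.2, -0.566, 0.223] pointing down, gripper open.
Joint ranges: [-2.97, 2.97], [-1.01, 2.36], [0.21, 2.38], [-0.96, 4.11], [0.2, 2.71], [-2.98, 2.98]. Speed limits (rad/s): [2.39, 2.39, 3.14, 3.14, 3.14, 3.14].

## Interface

Orientations are given as [roll, pitch, yaw] about the fixed x, y, z axes, in that order (R = Rz(yaw) Ry(pitch) Rx(roll)).
In Python, from plant import arm gives the robot as it stands.
- The arm moves only by the tool arm_command, never from a script. Its argument "motion" is one flat list of numbers, 7 for each row, row after row: the shift along the tool's x, y, z in m, then the turn, a rotation vector about the tool's x, y, z in degrees, then the gripper command: -1 is shut, 1 is fully open, values between are in proportion. In form: [tx, ty, tz, ax, ay, az, jaw, tx, ty, tz, ax, ay, az, jaw, ...]. A call has 1 to 20 rows; each row is the pose to reach, as a shift and turn from the pose commanded when the call began, along the tool's axes at that moment; what a row does not reach only later rows make up. A row lasts 1/10 s, in which the tool goes at most 50 mm and 8.59 degrees, less where a joint would pass 70% of its speed; a pose out of reach is approached as far as the arm can. A call with a gripper value outside its range is refused whole. The fingers move at their own pace and stop on an object; "grip_force" is the grip in N (left out, the last holds). Time passes only in rows, so rows that repeat a pose let the fingers close. It gives the time, the measured TCP pose, the force, the opening and the grip force at its end, in the units of the state.
- arm.state(): the state, without advancing time (a new reading comes with each control period).
- arm.grab_frame(name): name is "scene" or "top"; returns a dict with "color" (400x640x3 uint8, blue, green, red), "depth" (400x640 float32, m along the optical axis (not along the pixel's ray), 0 where there is no reading), "camera_matrix" (3x3 intrinsics, pixels), "dist" ([k1, k2, p1, p2, k3] as OpenCV has them; the pictures are not rectified), "position" and "orientation" of the camera in the world. Camera axes: x right, y up, looking along -z (the intrinsics and any distortion apply to the point x, -y, -z); pixel columns grow to the right and rows downward; lengths in m; the calibration is good to about 2 mm. A picture is of the moment at which its call begins.
- arm.job_done(): hands the job in; it is judged then, once.
Trained networks look in a picture, given as the dict that the camera call returned (one of the last four; its "shot" number tells which), for a name from the list of things; names that differ only in an ending like _2 or _b are one class to them, and where a whole thing is asked for, a point or a joint stands for the part that bears it (a point fixed in the world has none). Each returns a list of dicts, best first, with "p" (0 to 1); they miss things now and then, are a little off and sometimes report something else, mostly with a low value. They report only what shows in the picture. A call takes as long as a camera call.
- arm.spot_in(target, picture): "point" ([column, row] in pixels, amid what is visible of it).
- arm.trace(target, picture): "region" (400x640 bool, what is visible of it) and "point" ([column, row] in pixels, amid what is visible of it).
- arm.landmark_of(target, picture): "point" ([column, row] in pixels: a listed point, or the origin of a listed thing).
The state is a dict: "time_s": time; "q": joint angles; "qvel": joint speeds; "joint_torque": joint torques, N m; "position": TCP position; "ee_rot": TCP orientation; "wrist_force": force on the tool from outside, world axes, zero at the start; "torque": the same for the moment, N m; "finger_gap": finger opening in m; "grasp_force": force on a finger pad.
Only numpy, scipy, OpenCV 4.12 (cv2) and the standard library are available. Lean on these libraries where they do the work, as an engineer would, in place of code of your own. Each camera call takes 0.05 s, during which the arm holds its last target. There are 200 camera calls.

## Task

The beaker stands on a slide carriage locked in the middle of its rail. Pull the carriage's spring plunger knob out, slide the carriage sideways until the beaker stands under the funnel (not under the empty ring), and let the plunger go fully home in the hole there. Keep the beaker standing in its dish and do not knock the loose things around the rail.

Things in the scene. Friction and masses are not known exactly. Their poses are not given: they have to be found in the camera images.
- slide_rail: Fixed aluminium and steel rail on two 30 mm risers, 86 x 192 mm base. Origin: on the worktop, under the middle of the rail; z up, y along the rail (the carriage slides along it), -x is the front, roughly towards the robot. An inclined index plate along its front has three round holes 55 mm apart, at y = -55, 0 and +55 mm, 12 mm deep.
- carriage (a joint): Position of the carriage along the rail's y, m: 0 at the middle hole (start), +0.055 and -0.055 at the end holes, stops at +-0.058. It slides with about 1.5 N of friction once the plunger's pin is out, and is locked (1 mm of play) while the pin is in a hole.
- plunger (a joint): How far the plunger is pulled out, m: 0 with the pin fully home in a hole, 0.018 at its stop. The pin is clear of the hole from about 0.011; let go between holes it rests on the plate there, and its rounded tip drops in when within about 3 mm of a hole. A spring draws it in with 5 N at 0, 8.6 N at the stop.
- knob (a point): Centre of the grip of the black fluted plunger knob on the carriage's front, 31 mm across, 22 mm long; 38 mm wide cap 14 to 20 mm past this point. z = plunger axis, outwards (the pull): 25 degrees from vertical, leaning to the rail's front. y = rail's y. 21 mm housing from 19 mm, 36 mm bracket from 29 mm below it along z. A hand pointing straight down strikes beaker or funnel: come along the axis.
- dish (a point): Centre of the inner floor of the round steel dish on top of the carriage, in which the beaker stands, 147 mm above the worktop. Dish 74 mm across, rim 11 mm high. It moves with the carriage.
- beaker_mid (a point): Centre (half-way up) of the loose glass beaker, 62 mm across, 80 mm high, 90 g, standing in the dish with about 4 mm of play; its own z is its upright axis.
- funnel_tip (a point): Tip of the spout of the white funnel, held point-down in the ring of a fixed stand behind the rail, 232 mm above the worktop. It hangs exactly over the place of the dish's centre at one of the two end holes. The funnel's mouth is 68 mm across and 298 mm above the worktop.
- empty_ring (a point): Centre of the empty steel ring, 64 mm across, 282 mm above the worktop, on the other, like fixed stand, over the other end hole. Both stands have a post 323 mm high, 55 mm behind the ring.
- stopper: Loose black rubber stopper, 33 mm across, 27 mm high, on the front strip of the worktop, left of the rail; origin at its underside.
- closed_dish: Loose petri dish with lid, 61 mm across, 15 mm high, in front of the rail; origin at its underside.
- lidded_jar: Loose sample jar with screw lid, 59 mm across, 65 mm high, right front of the rail; origin at its underside.
- forceps: Loose steel tweezers, 136 x 16 x 9 mm, lying in front of the rail; origin at the underside.

How it is judged:
On the way, in this order (a step that is already met when the one before it is completed fails the run):
1. the plunger is pulled out of the middle hole (value of joint plunger above 0.009 m), for 0.1 s.
2. the carriage is slid over, under the funnel (horizontal distance between dish and funnel_tip below 0.012 m), for 0.1 s.
At the end, for the whole second after the job is handed in: The plunger is home in the hole under the funnel (within 3 mm of fully in), the dish's centre lies within 6 mm of the funnel's tip in plan, the beaker stands upright (within 0.15 rad) in the dish (within 12 mm of its centre), and all is at rest (value of joint plunger below 0.003 m and horizontal distance between dish and funnel_tip below 0.006 m and horizontal distance between beaker_mid and dish below 0.012 m and angle between beaker_mid's own z axis and vertical below 0.15 rad and height (world z) of beaker_mid between 0.177 and 0.2 m and linear speed of beaker below 0.02 m/s and velocity of joint carriage between -0.01 and 0.01 m/s); the robot touches nothing.
It fails at once if the beaker is tipped by more than 0.4 rad (angle between beaker_mid's own z axis and vertical above 0.4 rad).
It fails at once if a loose bystander is moved by more than 25 mm (distance of any of stopper, closed_dish, lidded_jar, forceps from where it was at the start of the episode above 0.025 m).
It also fails if it takes over 38 s, if anything falls off the work surface, if the arm or the gripper's body presses on something with over 40 N, if the wrist force passes 120 N, or if a joint passes its speed limit or range.

## Working session

There is one attempt and no reset: what is moved stays moved. The work goes in short steps, Python scripts to look and compute and a tool call to move; the robot and the scene stay as the last step left them, time stands still between calls to the robot, and variables do not carry over. Pictures are saved under pics/ and viewed, at most 10 in all, crops included, and the job is handed in when it is done.

Besides the shell and the picture viewer there is one more tool, called after "Emit:" in YAML: its name, and indented under it one key for each argument. arm_command: Moves the arm, as the interface text tells. Its arguments: {"type":"object","properties":{"motion":{"type":"array","items":{"type":"number"}},"grip_force":{"type":"number"}},"required":["motion"]}

```bash
mkdir -p pics; ls; cat > h.py <<'E'
import numpy as np, cv2
from scipy.spatial.transform import Rotation as R
from plant import arm
def cam(f):
    o=np.array(f["orientation"],float)
    if o.shape==(3,3): M=o
    elif o.size==4: M=R.from_quat(o).as_matrix()
    else: M=R.from_euler('xyz',o).as_matrix()
    return M,np.array(f["position"],float)
def ray(f,px):
    u=cv2.undistortPoints(np.array([[px]],float),np.array(f["camera_matrix"],float),np.array(f["dist"],float))[0,0]
    M,p=cam(f); return p, M@np.array([u[0],-u[1],-1.0])
def at_depth(f,px):
    c,r=int(round(px[0])),int(round(px[1])); w=f["depth"][max(r-2,0):r+3,max(c-2,0):c+3]; w=w[w>0]
    p,d=ray(f,px); return p+d*np.median(w) if w.size else None
def at_z(f,px,z):
    p,d=ray(f,px); return p+d*(z-p[2])/d[2]
def tri(fs,pxs):
    A=np.zeros((3,3));b=np.zeros(3)
    for f,x in zip(fs,pxs):
        p,d=ray(f,x);d/=np.linalg.norm(d);P=np.eye(3)-np.outer(d,d);A+=P;b+=P@p
    return np.linalg.solve(A,b)
E
python3 - <<'E'
from h import *
np.set_printoptions(precision=4,suppress=True)
s=arm.state();print({k:s[k] for k in("time_s","position","ee_rot","wrist_force","finger_gap")})
F={n:arm.grab_frame(n) for n in("scene","top")}
for n,f in F.items():
    cv2.imwrite(f"pics/{n}0.png",f["color"]);print(n,f["position"],f["orientation"],f["camera_matrix"][0][0],f["dist"])
for t in["slide_rail","knob","dish","beaker_mid","funnel_tip","empty_ring","stopper","closed_dish","lidded_jar","forceps"]:
    pts=[]
    for n,f in F.items():
        L=arm.landmark_of(t,f)
        for l in L[:2]: print(t,n,np.array(l["point"]),round(l["p"],2),at_depth(f,l["point"]))
        if L: pts.append((f,L[0]["point"]))
    if len(pts)==2: print("   tri",tri(*zip(*pts)))
E
```

```text
pics
{'time_s': 0.0, 'position': array([ 0.1998, -0.565 ,  0.2218]), 'ee_rot': array([-3.1398, -0.0002,  0.3399]), 'wrist_force': array([ 0.0024,  0.2841, -1.7331]), 'finger_gap': 0.08755129403754935}
scene [ 0.2406 -0.5746  0.8566] [ 0.6549  0.0028 -0.5892] 421.4334693982335 [-0.0274  0.      0.      0.      0.    ]
top [ 0.3954 -0.1363  1.0392] [ 0.1506 -0.002  -1.5648] 394.6123567369627 [-0.0691  0.      0.      0.      0.    ]
slide_rail scene [367.4 244.6] 0.96 [ 0.6    -0.2249  0.0588]
slide_rail scene [355.6 147.8] 0.69 [ 0.7151 -0.0203  0.1242]
slide_rail top [347.3 169.8] 0.96 [ 0.5886 -0.1805  0.1967]
slide_rail top [397.9 249.1] 0.6 [ 0.4203 -0.3117  0.0652]
   tri [ 0.6367 -0.1912 -0.0191]
knob scene [337.4 228.3] 0.77 [ 0.5459 -0.1834  0.117 ]
knob top [342.4 192.3] 0.68 [ 0.5516 -0.1729  0.1203]
   tri [ 0.5547 -0.1734  0.0977]
dish scene [363.5 208. ] 0.75 [ 0.5937 -0.2035  0.1754]
dish scene [325.  334.3] 0.58 [ 0.4075 -0.3411  0.0644]
dish top [347.6 164.3] 0.82 [ 0.6043 -0.1819  0.183 ]
dish top [322.2 142.3] 0.18 [ 0.6915 -0.1234  0.0612]
   tri [ 0.614  -0.1838  0
[... 557 characters left out ...]
76]
   tri [ 0.6302 -0.1278  0.2589]
stopper scene [263.6 218.1] 0.55 [ 0.4545 -0.0075  0.0194]
stopper top [272.  234.1] 0.46 [0.4577 0.0038 0.0274]
stopper top [340.6 189.1] 0.22 [ 0.5588 -0.1685  0.1231]
   tri [ 0.4599  0.0079 -0.0032]
closed_dish scene [311.4 297.9] 0.76 [ 0.4387 -0.2442  0.0138]
closed_dish top [363.8 242.7] 0.55 [ 0.4378 -0.2326  0.0141]
   tri [ 0.441  -0.2355 -0.0064]
lidded_jar scene [324.9 336.2] 0.76 [ 0.4054 -0.3439  0.0639]
lidded_jar top [401.3 246. ] 0.86 [ 0.428  -0.3204  0.0642]
   tri [ 0.4237 -0.3291  0.0058]
forceps scene [272.9 249.8] 0.63 [ 0.4325 -0.0878  0.0022]
forceps top [306.6 242.6] 0.38 [ 0.4378 -0.0838 -0.0005]
   tri [ 0.4364 -0.0829 -0.0075]
```

```bash
python3 - <<'E'
import cv2
a=cv2.imread("pics/scene0.png")[110:370,220:480];b=cv2.imread("pics/top0.png")[90:290,220:460]
cv2.imwrite("pics/c1.png",cv2.resize(a,(600,600),interpolation=cv2.INTER_CUBIC));cv2.imwrite("pics/c2.png",cv2.resize(b,(720,600),interpolation=cv2.INTER_CUBIC))
E
```

```text
(no output)
```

View pics/c1.png

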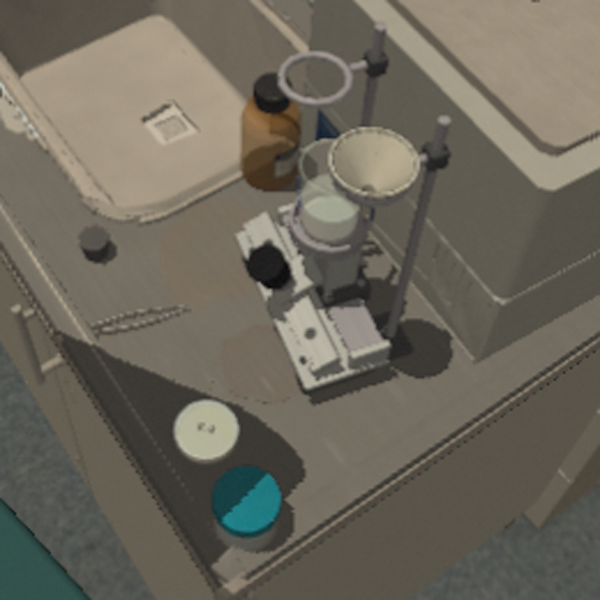

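View pics/c2.png

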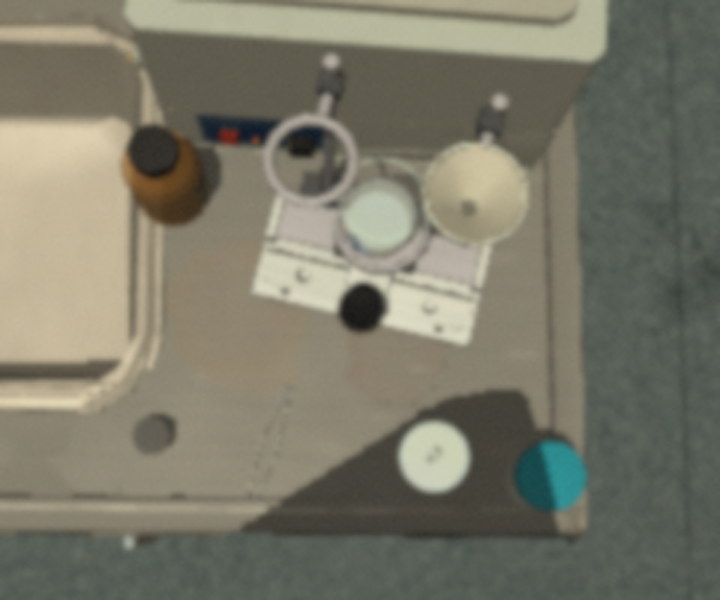

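The scene crop shows the funnel on the right (rail -y), the knob at about (336,225) and the bystanders well in front of the rail. In the top view the knob is at about (341,192) and the free holes at about (321,182) and (363,193). Next I'll refine the knob pose and the rail yaw.

```bash
python3 - <<'E'
from h import *
np.set_printoptions(precision=4,suppress=True)
F={n:arm.grab_frame(n) for n in("scene","top")}
T=F["top"]
a,b=at_depth(T,(220+303/3,90+275/3)),at_depth(T,(220+430/3,90+309/3));d=a-b
print("holes",a,b,np.linalg.norm(d),np.degrees(np.arctan2(-d[0],d[1])))
a,b=at_depth(T,(220+257/3,90+291/3)),at_depth(T,(220+465/3,90+341/3));d=a-b
print("edge",a,b,np.linalg.norm(d),np.degrees(np.arctan2(-d[0],d[1])))
for n,f in F.items():
  for t in("knob","dish","funnel_tip","empty_ring","beaker_mid"):
    print(n,t,[(np.array(l["point"]),round(l["p"],2)) for l in arm.landmark_of(t,f)[:1]])
  for l in arm.trace("knob",f)[:1]:
    m=l["region"]; print(n,l["p"],m.sum(),l["point"])
    g=cv2.cvtColor(f["color"],cv2.COLOR_BGR2GRAY)
    m=np.zeros_like(m); x,y=map(int,l["point"]); m[y-14:y+15,x-14:x+15]=g[y-14:y+15,x-14:x+15]<60
    k,lab,st,c=cv2.connectedComponentsWithStats(m.astype(np.uint8)); i=1+np.argmax(st[1:,4]); m=lab==i
    print("dark",st[i],c[i])
    P=np.array([at_depth(f,(u,v)) for v,u in zip(*np.nonzero(m)) if f["depth"][v,u]>0])
    print("knob z pct",np.percentile(P[:,2],[5,25,50,75,95]),"med",np.median(P,0))
    # cap-plane with known normal
    for yaw in(-13.5,-15,-16.5):
      ps=np.radians(yaw);nn=np.array([-.4226*np.cos(ps),-.4226*np.sin(ps),.9063])
      h=P@nn; hm=np.percentile(h,90); Q=P[h>hm-.006]; c=Q.mean(0); print(yaw,"cap",c,len(Q),hm,"knob",c-.02*nn)
E
```

```text
holes [ 0.5895 -0.1211  0.0562] [ 0.561  -0.2283  0.0568] 0.11091501934516572 -14.926956790428491
edge [ 0.5792 -0.0813  0.0361] [ 0.5371 -0.2602  0.0344] 0.18383348579318864 -13.247829837614468
scene knob [(array([338.8, 227.3]), 0.52)]
scene dish [(array([361.7, 209.7]), 0.86)]
scene funnel_tip [(array([378.6, 203. ]), 0.75)]
scene empty_ring [(array([355.6, 145.4]), 0.73)]
scene beaker_mid [(array([362.9, 196.8]), 0.78)]
scene 0.65 267 [337.7, 227.4]
dark [326 216  20  20 271] [336.1107 225.572 ]
knob z pct [0.0912 0.1087 0.1154 0.1195 0.1227] med [ 0.5499 -0.1753  0.1154]
-13.5 cap [ 0.548  -0.1709  0.1172] 200 -0.1347799210328089 knob [ 0.5562 -0.1728  0.0991]
-15 cap [ 0.548  -0.1709  0.1172] 200 -0.1351749885533551 knob [ 0.5562 -0.173   0.0991]
-16.5 cap [ 0.548  -0.1709  0.1172] 200 -0.1353365211740329 knob [ 0.5561 -0.1733  0.0991]
top knob [(array([342.1, 189.1]), 0.65)]
top dish [(array([347.2, 164.6]), 0.84)]
top funnel_tip [(array([375.2, 163.8]), 0.62)]
top empty_ring [(array([326.6, 142.6]), 0.75)]
top beaker_mid [(array([349.4, 162.6]), 0.62)]
top 0.68 219 [341.0, 191.7]
dark [334 185  13  15 153] [340.085  192.4444]
knob z pct [0.1124 0.1156 0.1193 0.122  0.1241] med [ 0.5513 -0.1673  0.1193]
-13.5 cap [ 0.5511 -0.1672  0.1189] 149 -0.13427960728684138 knob [ 0.5593 -0.1692  0.1008]
-15 cap [ 0.5511 -0.1672  0.1189] 149 -0.1346001009772566 knob [ 0.5593 -0.1694  0.1008]
-16.5 cap [ 0.5511 -0.1672  0.1189] 149 -0.1347221599202482 knob [ 0.5592 -0.1696  0.1008]
```

```bash
cat >> h.py <<'E'
np.set_printoptions(precision=4,suppress=True)
def frame(yaw=-15.):
    ps=np.radians(yaw);rx=np.array([np.cos(ps),np.sin(ps),0]);ry=np.array([-np.sin(ps),np.cos(ps),0])
    a=-np.sin(np.radians(25))*rx+np.cos(np.radians(25))*np.array([0,0,1]);return rx,ry,a
def goto(tcp,yaw=-15.):
    s=arm.state();R0=R.from_euler('xyz',s["ee_rot"]);rx,ry,a=frame(yaw)
    y=-ry;z=-a;Rt=R.from_matrix(np.c_[np.cross(y,z),y,z])
    return R0.inv().apply(np.array(tcp)-s["position"]),np.degrees((R0.inv()*Rt).as_rotvec())
K=np.array([.558,-.1712,.100])
E
python3 - <<'E'
from h import *
a=frame()[2]
print(goto(K+.081*a)); print(goto(np.array([.40,-.36,.30])))
E
```

```text
(array([ 0.4408, -0.272 ,  0.0492]), array([-7.5225, 24.2379, 33.9113]))
(array([ 0.2571, -0.1273, -0.0774]), array([-7.5225, 24.2379, 33.9113]))
```

Emit:
arm_command:
  motion: [0.04, -0.02, -0.013, -1.2, 4, 5.6, 1, 0.08, -0.04, -0.026, -2.4, 8, 11.2, 1, 0.12, -0.06, -0.039, -3.6, 12, 16.8, 1, 0.16, -0.08, -0.052, -4.8, 16, 22.4, 1, 0.2, -0.1, -0.065, -6, 20, 28, 1, 0.24, -0.12, -0.075, -7.5, 24.2, 33.9, 1, 0.28, -0.15, -0.055, -7.5, 24.2, 33.9, 1, 0.32, -0.18, -0.03, -7.5, 24.2, 33.9, 1, 0.36, -0.21, -0.005, -7.5, 24.2, 33.9, 1, 0.4, -0.24, 0.02, -7.5, 24.2, 33.9, 1, 0.44, -0.272, 0.049, -7.5, 24.2, 33.9, 1, 0.44, -0.272, 0.049, -7.5, 24.2, 33.9, 1, 0.44, -0.272, 0.049, -7.5, 24.2, 33.9, 1, 0.44, -0.272, 0.049, -7.5, 24.2, 33.9, 1]

```text
time_s: 3.2
position: [0.5243, -0.1619, 0.1735]
ee_rot: [3.142, -0.435, -0.259]
wrist_force: [-0.5, 0.2, 0.5]
finger_gap: 0.0878
grasp_force: 0.0
```

```bash
python3 - <<'E'
from h import *
s=arm.state();print(s["time_s"],s["q"],s["position"],s["wrist_force"],goto(K-.019*frame()[2]))
f=arm.grab_frame("scene");cv2.imwrite("pics/c3.png",cv2.resize(f["color"][110:370,220:480],(600,600),interpolation=cv2.INTER_CUBIC))
E
```

```text
3.2 [-0.4947  0.168   2.0454  0.2017  0.5125  1.1802] [ 0.5243 -0.1619  0.1735] [-0.4655  0.1763  0.5046] (array([0.0008, 0.0003, 0.1004]), array([-0.059 ,  0.0757,  0.1318]))
```

View pics/c3.png

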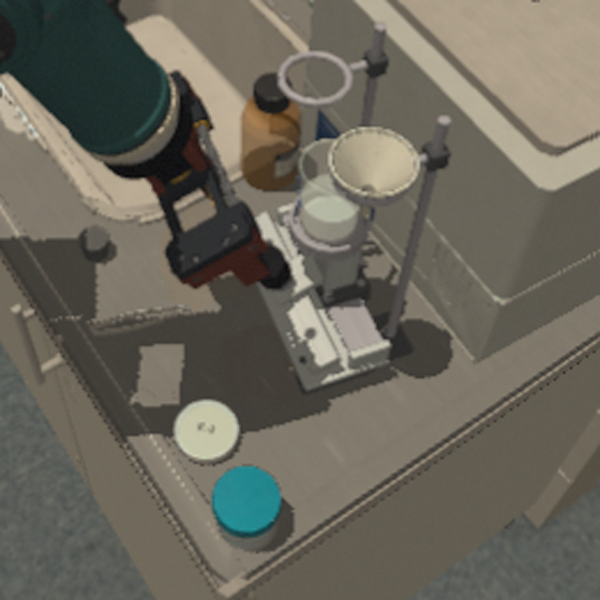

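The arm is at the pregrasp, in line with the knob axis and clear of the beaker and funnel. Next I advance along the axis.

Emit:
arm_command:
  motion: [0.001, 0, 0.02, 0, 0, 0, 1, 0.001, 0, 0.04, 0, 0, 0, 1, 0.001, 0, 0.06, 0, 0, 0, 1, 0.001, 0, 0.08, 0, 0, 0, 1, 0.001, 0, 0.1, 0, 0, 0, 1, 0.001, 0, 0.1, 0, 0, 0, 1, 0.001, 0, 0.1, 0, 0, 0, 1]

```text
time_s: 3.95
position: [0.5656, -0.1751, 0.0841]
ee_rot: [-3.141, -0.436, -0.263]
wrist_force: [0.1, -0.3, 0.6]
finger_gap: 0.0879
grasp_force: 0.0
```

```bash
python3 - <<'E'
from h import *
s=arm.state();print(s["time_s"],s["q"],s["position"],s["wrist_force"],goto(K-.019*frame()[2]))
A=arm.grab_frame("scene");B=arm.grab_frame("top")
c=[cv2.resize(x["color"][150:300,270:420],(400,400),interpolation=cv2.INTER_CUBIC) for x in(A,)]+[cv2.resize(B["color"][120:270,270:420],(400,400),interpolation=cv2.INTER_CUBIC)]
cv2.imwrite("pics/c4.png",np.hstack(c))
E
```

```text
3.95 [-0.4745  0.386   2.0504  0.3136  0.2912  1.0778] [ 0.5656 -0.1751  0.0841] [ 0.1161 -0.2934  0.5632] (array([-0.0009, -0.0018,  0.001 ]), array([ 0.0338,  0.0169, -0.0862]))
```

View pics/c4.png

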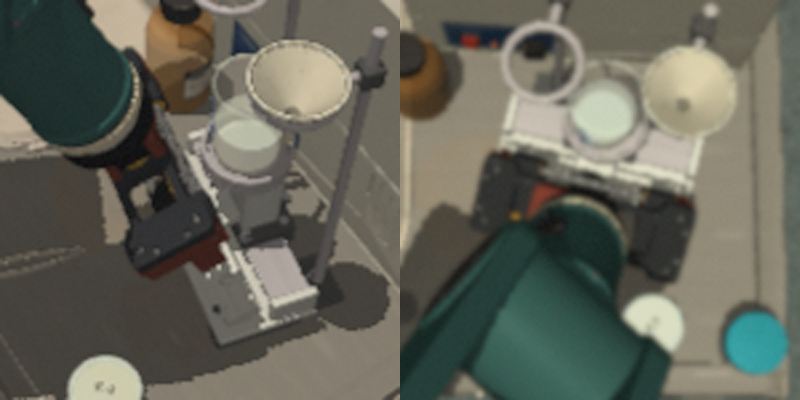

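The hand straddles the knob with the beaker and funnel clear of it. I'll close gently first.

Emit:
arm_command:
  motion: [0, 0, 0, 0, 0, 0, -1, 0, 0, 0, 0, 0, 0, -1, 0, 0, 0, 0, 0, 0, -1, 0, 0, 0, 0, 0, 0, -1, 0, 0, 0, 0, 0, 0, -1, 0, 0, 0, 0, 0, 0, -1, 0, 0, 0, 0, 0, 0, -1, 0, 0, 0, 0, 0, 0, -1]
  grip_force: 10

```text
time_s: 4.85
position: [0.5658, -0.1736, 0.0834]
ee_rot: [-3.141, -0.435, -0.262]
wrist_force: [0.4, -0.1, -0.8]
finger_gap: 0.0367
grasp_force: 10.0
```

Emit:
arm_command:
  motion: [0, 0, 0, 0, 0, 0, 0.2, 0, 0, 0, 0, 0, 0, 0.2, 0, 0, -0.006, 0, 0, 0, 0.2, 0, 0, -0.006, 0, 0, 0, -1, 0, 0, -0.006, 0, 0, 0, -1, 0, 0, -0.006, 0, 0, 0, -1, 0, 0, -0.006, 0, 0, 0, -1]
  grip_force: 10

```text
time_s: 5.55
position: [0.5635, -0.1731, 0.0891]
ee_rot: [-3.141, -0.436, -0.262]
wrist_force: [-0.6, 0.3, 3.5]
finger_gap: 0.0371
grasp_force: 10.0
```

Emit:
arm_command:
  motion: [0, 0, 0, 0, 0, 0, -1, 0, 0, 0, 0, 0, 0, -1, 0, 0, -0.002, 0, 0, 0, -1, 0, 0, -0.004, 0, 0, 0, -1, 0, 0, -0.005, 0, 0, 0, -1, 0, 0, -0.005, 0, 0, 0, -1]
  grip_force: 30

```text
time_s: 6.15
position: [0.5614, -0.1726, 0.0934]
ee_rot: [-3.141, -0.436, -0.262]
wrist_force: [4.1, -0.2, -6.0]
finger_gap: 0.0365
grasp_force: 30.0
```

The force along the axis is about 7 N, which matches the spring. I'll keep pulling.

Emit:
arm_command:
  motion: [0, 0, -0.003, 0, 0, 0, -1, 0, 0, -0.006, 0, 0, 0, -1, 0, 0, -0.009, 0, 0, 0, -1, 0, 0, -0.01, 0, 0, 0, -1, 0, 0, -0.01, 0, 0, 0, -1]

```text
time_s: 6.65
position: [0.5572, -0.1715, 0.1027]
ee_rot: [3.142, -0.436, -0.262]
wrist_force: [5.5, -1.5, -7.1]
finger_gap: 0.0362
grasp_force: 30.0
```

```bash
python3 - <<'E'
from h import *
s=arm.state();print(s["time_s"],s["q"],s["position"],s["wrist_force"],s["wrist_force"]@frame()[2],(s["position"]-K)@frame()[2]+.019)
f=arm.grab_frame("scene");cv2.imwrite("pics/c5.png",cv2.resize(f["color"][170:290,270:430],(800,600),interpolation=cv2.INTER_CUBIC))
E
```

```text
6.65 [-0.4767  0.3402  2.0537  0.2795  0.3327  1.1104] [ 0.5572 -0.1715  0.1027] [ 5.481  -1.4975 -7.0784] -8.816458292688575 0.021731728533451095
```

View pics/c5.png

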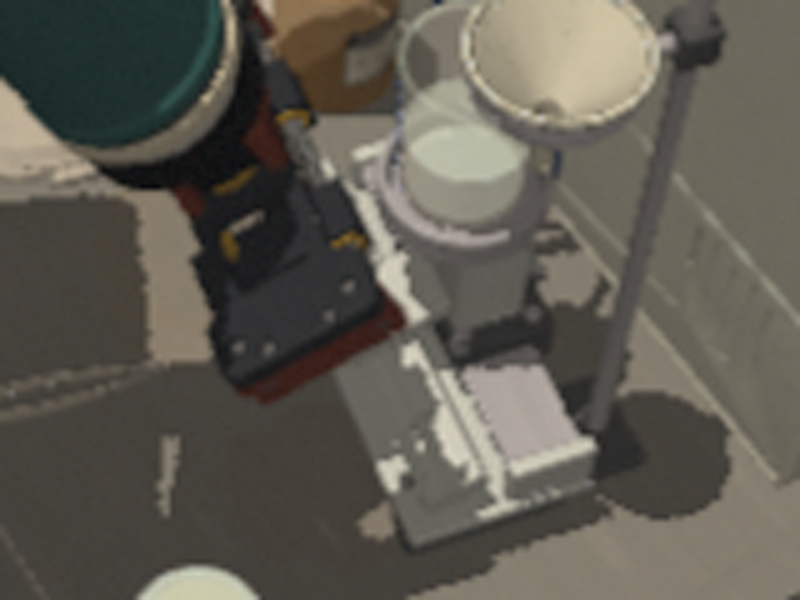

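The hand holds the pulled knob and the beaker is standing in its dish. Now a small test slide towards the funnel (tool +y).

Emit:
arm_command:
  motion: [0, 0.001, 0, 0, 0, 0, -1, 0, 0.0025, 0, 0, 0, 0, -1, 0, 0.0045, 0, 0, 0, 0, -1, 0, 0.006, 0, 0, 0, 0, -1, 0, 0.006, 0, 0, 0, 0, -1]

```text
time_s: 7.2
position: [0.5559, -0.1773, 0.1025]
ee_rot: [-3.141, -0.436, -0.262]
wrist_force: [6.3, -0.5, -6.8]
finger_gap: 0.0358
grasp_force: 30.0
```

```bash
python3 - <<'E'
from h import *
s=arm.state();rx,ry,a=frame();w=s["wrist_force"];print(w@rx,w@ry,w@a,(s["position"]-K)@ry)
f=arm.grab_frame("top");print(arm.landmark_of("dish",f)[:1],arm.landmark_of("funnel_tip",f)[:1])
E
```

```text
6.2105727490711296 1.160233830025841 -8.822759331787141 -0.00647008931775062
[{'point': [350.4, 168.2], 'p': 0.58}] [{'point': [369.8, 163.2], 'p': 0.82}]
```

Emit:
arm_command:
  motion: [0, 0.001, 0, 0, 0, 0, -1, 0, 0.003, 0, 0, 0, 0, -1, 0, 0.006, 0, 0, 0, 0, -1, 0, 0.009, 0, 0, 0, 0, -1, 0, 0.012, 0, 0, 0, 0, -1, 0, 0.015, 0, 0, 0, 0, -1, 0, 0.018, 0, 0, 0, 0, -1, 0, 0.021, 0, 0, 0, 0, -1, 0, 0.023, 0, 0, 0, 0, -1, 0, 0.024, 0, 0, 0, 0, -1]

```text
time_s: 8.35
position: [0.55, -0.2006, 0.1028]
ee_rot: [-3.141, -0.437, -0.262]
wrist_force: [6.7, -0.3, -7.1]
finger_gap: 0.0359
grasp_force: 30.0
```

```bash
python3 - <<'E'
from h import *
s=arm.state();rx,ry,a=frame();w=s["wrist_force"];print(w@rx,w@ry,w@a,(s["position"]-K)@ry,s["q"])
E
```

```text
6.5132623916937895 1.426014151019549 -9.14466239321029 -0.030501000253607587 [-0.5461  0.3433  2.0475  0.3538  0.3498  0.978 ]
```

Emit:
arm_command:
  motion: [0, 0.001, 0, 0, 0, 0, -1, 0, 0.003, 0, 0, 0, 0, -1, 0, 0.006, 0, 0, 0, 0, -1, 0, 0.009, 0, 0, 0, 0, -1, 0, 0.012, 0, 0, 0, 0, -1, 0, 0.015, 0, 0, 0, 0, -1, 0, 0.018, 0, 0, 0, 0, -1, 0, 0.021, 0, 0, 0, 0, -1, 0, 0.0235, 0, 0, 0, 0, -1, 0, 0.0245, 0, 0, 0, 0, -1, 0, 0.0245, 0, 0, 0, 0, -1]

```text
time_s: 9.45
position: [0.544, -0.2247, 0.103]
ee_rot: [3.141, -0.437, -0.262]
wrist_force: [6.8, -1.4, -6.9]
finger_gap: 0.036
grasp_force: 30.0
```

```bash
python3 - <<'E'
from h import *
s=arm.state();rx,ry,a=frame();w=s["wrist_force"];print(w@rx,w@ry,w@a,(s["position"]-K)@ry,s["q"])
A=arm.grab_frame("scene");B=arm.grab_frame("top")
c=[cv2.resize(x["color"][r:r+120,300:420],(400,400),interpolation=cv2.INTER_CUBIC) for x,r in((A,160),(B,110))]
cv2.imwrite("pics/c6.png",np.hstack(c))
E
```

```text
6.94034142252056 0.4153889963811339 -9.166725958541745 -0.055256570279157737 [-0.6014  0.3472  2.0394  0.4034  0.3668  0.8819]
```

View pics/c6.png

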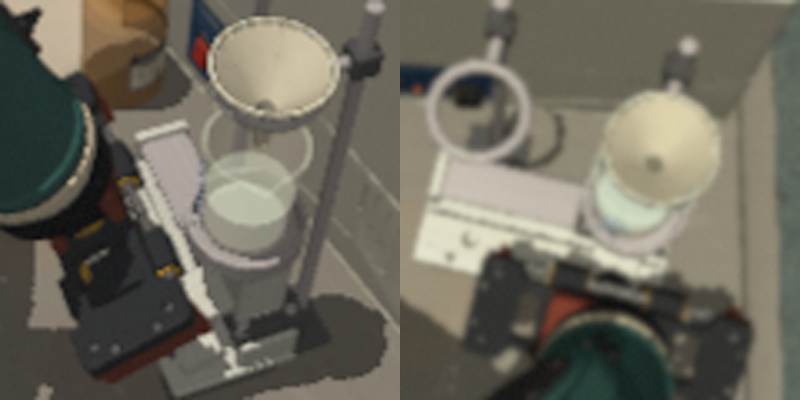

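The beaker now stands under the funnel with the carriage moved about 54.8 mm. I'll ease the plunger in.

Emit:
arm_command:
  motion: [0, 0, 0.003, 0, 0, 0, -1, 0, 0, 0.006, 0, 0, 0, -1, 0, 0, 0.009, 0, 0, 0, -1, 0, 0, 0.012, 0, 0, 0, -1, 0, 0, 0.014, 0, 0, 0, -1, 0, 0, 0.015, 0, 0, 0, -1, 0, 0, 0.015, 0, 0, 0, -1]

```text
time_s: 10.25
position: [0.5502, -0.2262, 0.0894]
ee_rot: [3.141, -0.437, -0.262]
wrist_force: [5.1, -0.8, -3.7]
finger_gap: 0.0363
grasp_force: 30.0
```

```bash
python3 - <<'E'
from h import *
s=arm.state();rx,ry,a=frame();w=s["wrist_force"];print(w@rx,w@ry,w@a,(s["position"]-K)@ry,s["q"])
E
```

```text
5.172946884312079 0.5393035847822589 -5.552000275668735 -0.055112205078034174 [-0.5963  0.3798  2.0379  0.4331  0.3371  0.8542]
```

Emit:
arm_command:
  motion: [0, 0, 0.001, 0, 0, 0, -1, 0, 0, 0.0015, 0, 0, 0, -1, 0, 0, 0.0015, 0, 0, 0, 0, 0, 0, 0.0015, 0, 0, 0, 0.4, 0, 0, 0.0015, 0, 0, 0, 1, 0, 0, 0.0015, 0, 0, 0, 1, 0, 0, 0.0015, 0, 0, 0, 1, 0, 0, 0.0015, 0, 0, 0, 1]

```text
time_s: 11.05
position: [0.5498, -0.2258, 0.0874]
ee_rot: [-3.141, -0.435, -0.262]
wrist_force: [-0.7, -0.1, -0.1]
finger_gap: 0.0801
grasp_force: 0.0
```

Released. I'll retract along the axis.

Emit:
arm_command:
  motion: [0, 0, -0.005, 0, 0, 0, 1, 0, 0, -0.02, 0, 0, 0, 1, 0, 0, -0.04, 0, 0, 0, 1, 0, 0, -0.065, 0, 0, 0, 1, 0, 0, -0.095, 0, 0, 0, 1, 0, 0, -0.13, 0, 0, 0, 1, 0, 0, -0.16, 0, 0, 0, 1, 0, 0, -0.16, 0, 0, 0, 1, 0, 0, -0.16, 0, 0, 0, 1]

```text
time_s: 11.95
position: [0.4847, -0.2087, 0.2332]
ee_rot: [3.141, -0.437, -0.262]
wrist_force: [-0.2, -0.3, -0.5]
finger_gap: 0.0874
grasp_force: 0.0
```

```bash
python3 - <<'E'
from h import *
F=[arm.grab_frame(n) for n in("scene","top")]
P={}
for t in("knob","dish","beaker_mid","funnel_tip","closed_dish","lidded_jar","stopper","forceps"):
    L=[arm.landmark_of(t,f) for f in F]
    if all(L): P[t]=tri(F,[l[0]["point"] for l in L]); print(t,P[t],[round(l[0]["p"],2) for l in L])
rx,ry,a=frame()
for f in F:
    L=arm.trace("knob",f)
    if not L: continue
    g=cv2.cvtColor(f["color"],cv2.COLOR_BGR2GRAY);m=L[0]["region"]&(g<60)
    Q=np.array([at_depth(f,(u,v)) for v,u in zip(*np.nonzero(m)) if f["depth"][v,u]>0])
    h=Q@a;hm=np.percentile(h,90);C=Q[h>hm-.006].mean(0);print("cap h",hm,C,(C-.02*a-K)@ry)
c=[cv2.resize(x["color"][r:r+120,290:410],(400,400),interpolation=cv2.INTER_CUBIC) for x,r in zip(F,(165,110))]
cv2.imwrite("pics/c7.png",np.hstack(c))
E
```

```text
knob [ 0.546  -0.2274  0.0891] [0.8, 0.69]
dish [ 0.6009 -0.2388  0.1444] [0.77, 0.91]
beaker_mid [ 0.4624 -0.2134  0.3451] [0.63, 0.84]
funnel_tip [ 0.5945 -0.2325  0.222 ] [0.94, 0.63]
closed_dish [ 0.6009 -0.1513 -0.0957] [0.89, 0.32]
lidded_jar [ 0.427  -0.3208 -0.0045] [0.7, 0.68]
stopper [0.4631 0.011  0.0059] [0.63, 0.46]
forceps [ 0.4344 -0.0885  0.0067] [0.5, 0.41]
cap h -0.13579519664875764 [ 0.5349 -0.2244  0.117 ] -0.057414334087646596
cap h -0.13547087438889158 [ 0.5368 -0.2202  0.1177] -0.052843149039749064
```

View pics/c7.png

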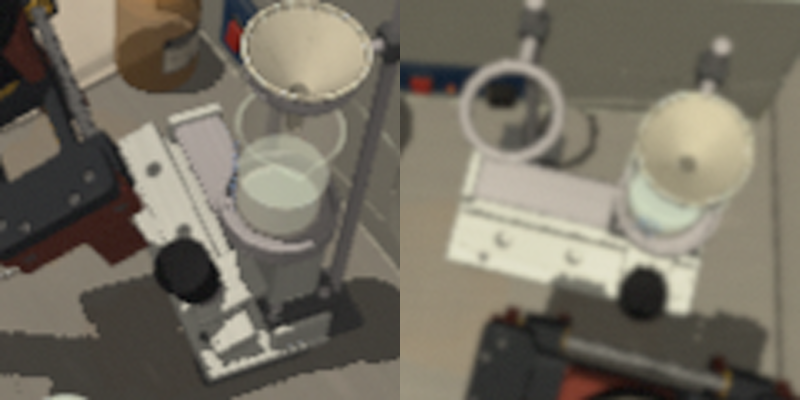

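The cap height along the axis matches the starting value (-0.1356 against -0.135), so the pin is home. The carriage has moved about 55 mm, the beaker is upright under the funnel and the gripper is clear.

```bash
python3 -c "
from plant import arm
print(arm.job_done())"
```

```text
the job is handed in; nothing more can be done
None
```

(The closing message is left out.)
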